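# Close the biscuit box with its push-in locking lid

## Robot

A 6-joint arm with a two-finger parallel gripper is mounted at the origin on a cart in front of the work surface, level with it; the furniture and walls round the work are solid. World frame = base frame: x ahead of the robot, y to its left, z up, the work surface at z = 0. Lengths are in m, angles in degrees, forces in N, time in s.
With the tool pointing down it reaches from about 0.375 to 0.9 m from the base axis. Payload 3.1 kg.
Tool frame: the origin (TCP) lies at the very end of the fingers, on their centre line; the grasp point (between the pads) lies 19 mm behind it; z points along the fingers, y is the line along which they close (so a half turn about z gives the same grasp; the last joint's range is limited). The gripper opens to 87 mm and grips with 3 to 60 N. Pads are 19 mm wide; open, the fingers measure 117 mm over their backs; the gripper's body (75 mm by 190 mm) begins 51 mm behind the grasp point.
Start: joints at [-86.946, 30.224, 82.088, -0, 67.689, -10.227], TCP at [0.144, -0.608, 0.223] pointing down, gripper open.
Joint ranges: [-176.69, 176.69], [-43.24, 126.21], [12.49, 139.97], [-82, 262], [0, 151.66], [-163.58, 163.58]. Speed limits (degrees/s): [159.86, 159.86, 180, 180, 180, 180].

## Interface

Orientations are given as a 3x3 rotation matrix whose columns are the frame's x, y, z axes.
In Python, from rig import readout, viewer, ticket gives the robot as it stands.
- The arm moves only by the tool send_rows, never from a script. Its argument "moves" is a list of rows, each a list of 6 numbers: the shift along the tool's x, y, z in units of 250 mm (1.0 is 250 mm), then the turn, a rotation vector about the tool's x, y, z in units of 90 degrees (1.0 is 90 degrees). A call has 1 to 12 rows; each row is the pose to reach, as a shift and turn from the pose commanded when the call began, along the tool's axes at that moment; what a row does not reach only later rows make up. A row lasts 1/10 s, in which the tool goes at most 50 mm and 8.59 degrees, less where a joint would pass 70% of its speed; a pose out of reach is approached as far as the arm can. A call with a number of a shift or a turn outside -1 to 1 is refused whole. A call with a gripper value outside its range is refused whole. "grip" is the opening, from 0 (shut) to 1 (fully open), set as the call begins (left out, the last holds). The fingers move at their own pace and stop on an object; the grip force is fixed at half the most. Time passes only in rows, so rows that repeat a pose let the fingers close. It gives the time, the measured TCP pose, the force, the opening and the grip force at its end, in the units of the state.
- readout.read_state(): the state, without advancing time (a new reading comes with each control period).
- viewer.capture(name): name is "side" or "top"; returns (picture, depth): 384x512x3 uint8, red, green, blue; 384x512 float32, m along the optical axis (not along the pixel's ray), 0 where there is no reading.
- viewer.camera_info(name): a dict with "fx", "fy", "cx", "cy" (pixels), "R" (3x3) and "t" (3): a world point X has camera coordinates R X + t. Camera axes: x right, y down, z forward; pixel columns grow to the right and rows downward; lengths in m; the calibration is good to about 2 mm. A picture is of the moment at which its call begins. camera_info takes no time and is no camera call.
- ticket.hand_in(): hands the job in; it is judged then, once.
The state is a dict: "time_s": time; "joint_positions": joint angles; "qvel": joint speeds; "tau": joint torques, N m; "position": TCP position; "tcp_rot": TCP orientation; "force": force on the tool from outside, world axes, zero at the start; "moment": the same for the moment, N m; "opening": opening from 0.0 (shut) to 1.0 (fully open); "grasp_force": force on a finger pad.
Only numpy, scipy, OpenCV 4.12 (cv2) and the standard library are available. Lean on these libraries where they do the work, as an engineer would, in place of code of your own. Each camera call takes 0.05 s, during which the arm holds its last target. There are 200 camera calls.

## Task

The biscuits are going soft: close their box. Press the lid that belongs to it down into the mouth until its top is flush with the rim all round, and push the button in the middle of the lid fully home so that it locks. Leave the empty square box, its lid and the drinking glass where they are.

Things in the scene. Friction and masses are not known exactly. Their poses are not given: they have to be found in the camera images.
- biscuit_box: Open oblong storage box holding a row of biscuits: clear walls, white collar round the mouth; 150 (x) x 106 (y) x 90 mm high outside; loose, 0.7 kg. Origin at the centre of its underside, x along its long side, z up. The mouth is 134 x 90 mm and 26 mm deep, down to a ledge on which the lid comes to rest. Each short side of the mouth has a slot inside for a bolt of the lid.
- biscuit_box_rim (a point): Centre of the mouth of the biscuit box at the height of its rim, 90 mm above its underside. The collar is 8 mm thick and its rim is rounded. A lid that is flush has its top at this height and its underside 26 mm lower.
- oblong_lid: Lid of the biscuit box, lying top up: oblong wooden plug 130 (x) x 86 (y) x 26 mm with rounded lower edges and a raised metal button on top; loose, 0.2 kg. Origin at the centre of its underside, x along its long side, z up. Fits with 2 mm play a side, either way round. Sprung rubber seals on its long sides, 9 mm up, stop it about 12 mm too high; it takes some 5 N more to push it down to the ledge.
- oblong_lid_button (a joint): Button of that lid: metal block 60 (lid's x) x 36 (lid's y) mm, 16 mm above the lid's top when up; grip it across the 36 mm to carry the lid. 0 = up, 0.008 (m) = fully pressed; it needs about 12 N, snaps over and stays down. It drives a 4 mm bolt out of each short end: in the mouth it goes down only when the lid is fully seated, and once down the lid no longer enters the mouth.
- oblong_lid_button_top (a point): Centre of the top face of that button.
- square_box: Empty open storage box of the same make, to be left where it is: square, 106 x 106 x 140 mm high. Origin at the centre of its underside, z up.
- square_lid: Lid of the empty square box, of the same make, to be left where it is: 86 x 86 x 26 mm plus its button of 60 x 36 x 16 mm. Lies top up on the worktop; origin at the centre of its underside, x along the button's long side.
- glass_1: Clear drinking glass, 80 mm across, 92 mm high, standing behind the lids. Origin at the centre of its underside, z up.

How it is judged:
By the outcome, as a careful person would: the job done as asked, in the order asked, and still so for the second after the job is handed in, with the robot touching nothing.
It also fails if it takes over 45 s, if anything falls off the work surface, if the arm or the gripper's body presses on something with over 40 N, if the wrist force passes 120 N, or if a joint passes its speed limit or range.

## Working session

There is one attempt and no reset: what is moved stays moved. The work goes in short steps, Python scripts to look and compute and a tool call to move; the robot and the scene stay as the last step left them, time stands still between calls to the robot, and variables do not carry over. Pictures are saved under pics/ and viewed, at most 10 in all, crops included, and the job is handed in when it is done.

Besides the shell and the picture viewer there is one more tool, called after "Call:" as name([rows], argument=value, ...), one row to a line, values as JSON. send_rows: Moves the arm, as the interface text tells. Shifts and turns lie within -1 to 1; 1 stands for 250 mm of shift or 90 degrees of turn. Its arguments: {"type":"object","properties":{"moves":{"type":"array"},"grip":{"type":"number"}},"required":["moves"]}

```bash
mkdir -p pics; cat > h.py <<'E'
import numpy as np, cv2
from rig import readout, viewer, ticket
def cap(n,save=None):
    p,d=viewer.capture(n)
    if save: cv2.imwrite('pics/'+save,p[:,:,::-1])
    return p,d
def pts(n,d):
    c=viewer.camera_info(n);R=np.array(c['R']);t=np.array(c['t'])
    v,u=np.mgrid[:384,:512]
    X=np.stack([(u-c['cx'])/c['fx']*d,(v-c['cy'])/c['fy']*d,d],-1)
    return (X-t)@R
def ray(n,u,v,z):
    c=viewer.camera_info(n);R=np.array(c['R']);t=np.array(c['t'])
    o=-R.T@t; k=R.T@np.array([(u-c['cx'])/c['fx'],(v-c['cy'])/c['fy'],1])
    return o+k*(z-o[2])/k[2]
E
python3 - <<'E'
from h import *
np.set_printoptions(precision=4,suppress=True)
for n in('top','side'):
    p,d=cap(n,n+'0.png');np.savez(n+'0.npz',p=p,d=d)
    c=viewer.camera_info(n);print(n,-np.array(c['R']).T@np.array(c['t']),np.array(c['R'])[2],c['fx'])
print(readout.read_state())
E
```

```text
top [ 0.496  -0.0345  1.2389] [ 0.0842 -0.0077 -0.9964] 438.62987362788215
side [0.2384 0.5758 0.9378] [ 0.3136 -0.5313 -0.787 ] 426.2534003404339
{'time_s': 0.1, 'joint_positions': array([-86.9475,  30.2747,  82.1474,  -0.0017,  67.6893, -10.2292]), 'qvel': array([-0.0109, -0.1888, -0.0947,  0.0338,  0.0133, -0.0425]), 'tau': array([ -0.0003, -44.0985, -17.715 ,   0.0636,   0.0533,  -0.    ]), 'position': array([ 0.1436, -0.6076,  0.2217]), 'tcp_rot': array([[ 0.9732,  0.2297, -0.0001],
       [ 0.2297, -0.9732,  0.0019],
       [ 0.0003, -0.0019, -1.    ]]), 'force': array([0.1209, 0.2619, 0.3102]), 'moment': array([ 0.0318, -0.0052,  0.0098]), 'grasp_force': 0.0, 'opening': 1.0020012547783994}
```

View pics/top0.png

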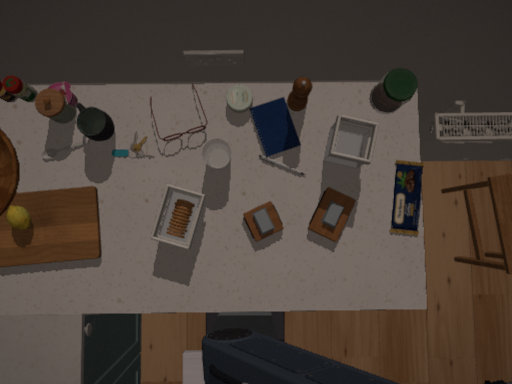

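View pics/side0.png

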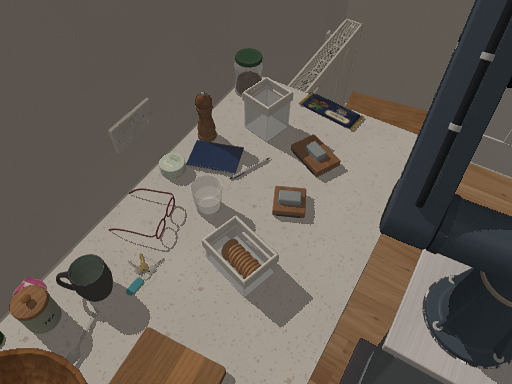

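The top view shows the biscuit box at about (179,217), the oblong lid at (332,214), the square lid at (263,222), the glass at (217,154) and the square box at (353,139). The side view has the biscuit box at (240,255), the oblong lid at (315,154) and the square lid at (290,201).

```bash
python3 - <<'E'
from h import *
np.set_printoptions(precision=4,suppress=True)
def rect(P):
    (c,s,a)=cv2.minAreaRect((P[:,:2]*1000).astype(np.float32)); return np.round(c,1),np.round(s,1),round(a,1)
roi={'top':{'lid':(300,180,365,250),'box':(145,175,215,260)},'side':{'lid':(282,125,350,185),'box':(195,210,285,300)}}
for n in('top','side'):
    f=np.load(n+'0.npz');p,d=f['p'],f['d'];X=pts(n,d);hsv=cv2.cvtColor(p,cv2.COLOR_RGB2HSV)
    for k,(a,b,c,e) in roi[n].items():
        m=np.zeros((384,512),bool);m[b:e,a:c]=1;m&=d>0
        z=X[...,2]
        h=np.histogram(z[m],bins=np.arange(-.01,.12,.004));print(n,k,list(zip(np.round(h[1][:-1]*1000),h[0])))
        if k=='lid':
            mm=m&(z>.015)&(z<.034);print(' top',np.median(z[mm&(z>.02)]),rect(X[mm]))
            mb=m&(z>.036)&(z<.05);print(' btn',np.median(z[mb]),rect(X[mb]), X[mb].mean(0))
            # colour route: wood mask contour
            w=(m&(hsv[...,1]>90)).astype(np.uint8)
            g=(m&(hsv[...,1]<90)&(z>.03)).astype(np.uint8)
            print(' btn colour',g.sum(),rect(X[g>0]) if g.sum()>3 else 0)
        else:
            mm=m&(z>.08)&(z<.1);print(' rim',np.median(z[mm]),rect(X[mm]))
E
```

```text
top lid [(np.float64(-10.0), np.int64(16)), (np.float64(-6.0), np.int64(380)), (np.float64(-2.0), np.int64(1731)), (np.float64(2.0), np.int64(816)), (np.float64(6.0), np.int64(70)), (np.float64(10.0), np.int64(32)), (np.float64(14.0), np.int64(24)), (np.float64(18.0), np.int64(39)), (np.float64(22.0), np.int64(448)), (np.float64(26.0), np.int64(591)), (np.float64(30.0), np.int64(93)), (np.float64(34.0), np.int64(16)), (np.float64(38.0), np.int64(122)), (np.float64(42.0), np.int64(141)), (np.float64(46.0), np.int64(14)), (np.float64(50.0), np.int64(0)), (np.float64(54.0), np.int64(0)), (np.float64(58.0), np.int64(0)), (np.float64(62.0), np.int64(0)), (np.float64(66.0), np.int64(0)), (np.float64(70.0), np.int64(0)), (np.float64(74.0), np.int64(0)), (np.float64(78.0), np.int64(0)), (np.float64(82.0), np.int64(0)), (np.float64(86.0), np.int64(0)), (np.float64(90.0), np.int64(0)), (np.float64(94.0), np.int64(0)), (np.float64(98.0), np.int64(0)), (np.float64(102.0), np.int64(0)), (np.float64(106.0), np.int64(0)), (np.float64(110.0), np.int64(0)), (np.float64(114.0), np.int64(0))]
 top 0.02
[... 3273 characters left out ...]
 (np.float64(46.0), np.int64(159)), (np.float64(50.0), np.int64(200)), (np.float64(54.0), np.int64(230)), (np.float64(58.0), np.int64(173)), (np.float64(62.0), np.int64(234)), (np.float64(66.0), np.int64(167)), (np.float64(70.0), np.int64(113)), (np.float64(74.0), np.int64(146)), (np.float64(78.0), np.int64(114)), (np.float64(82.0), np.int64(105)), (np.float64(86.0), np.int64(348)), (np.float64(90.0), np.int64(337)), (np.float64(94.0), np.int64(8)), (np.float64(98.0), np.int64(0)), (np.float64(102.0), np.int64(0)), (np.float64(106.0), np.int64(0)), (np.float64(110.0), np.int64(0)), (np.float64(114.0), np.int64(0))]
 rim 0.08949197673531646 (array([521. , 158.2]), array([106.8, 151.8]), 73.3)
```

Both views agree: the lid is at (524,-259) mm with its short axis at 63.2°, and its button top is at z 42. The box is at (522,158) with its short axis at 73.4° and its rim at z 90. I'll write a helper that gives the rows.

```bash
cat > go.py <<'E'
import sys
from h import *
from scipy.spatial.transform import Rotation as Ro
def row(x,y,z,yaw):
    s=readout.read_state();R=np.array(s['tcp_rot']);a=np.radians(yaw)
    T=np.array([[np.cos(a),np.sin(a),0],[np.sin(a),-np.cos(a),0],[0,0,-1]])
    sh=R.T@(np.array([x,y,z])-s['position'])/.25
    tu=Ro.from_matrix(R.T@T).as_rotvec()/(np.pi/2)
    print(np.round(sh,4),np.round(tu,4),'pos',np.round(s['position'],4),'F',np.round(s['force'],1),'t',s['time_s'],'op',round(s['opening'],3),'q',np.round(s['joint_positions'],0))
row(*map(float,sys.argv[1:]))
E
python3 go.py .524 -.2588 .12 -26.8; python3 go.py .334 -.433 .17 -6.8
```

```text
[ 1.8015 -1.0076  0.4092] [-1.200e-03  2.000e-04  4.454e-01] pos [ 0.1436 -0.6076  0.2217] F [0.1 0.3 0.3] t 0.1 op 1.002 q [-87.  30.  82.  -0.  68. -10.]
[ 0.9018 -0.5044  0.2079] [-0.0012  0.      0.2231] pos [ 0.1436 -0.6076  0.2217] F [0.1 0.3 0.3] t 0.1 op 1.002 q [-87.  30.  82.  -0.  68. -10.]
```

Call:
send_rows([
  [0.9,-0.504,0.208,0,0,0.223],
  [0.9,-0.504,0.208,0,0,0.223],
  [0.9,-0.504,0.208,0,0,0.223],
  [0.9,-0.504,0.208,0,0,0.223],
  [0.9,-0.504,0.208,0,0,0.223],
  [0.9,-0.504,0.208,0,0,0.223],
  [0.9,-0.504,0.208,0,0,0.223],
  [0.9,-0.504,0.208,0,0,0.223],
], grip=1)

```text
time_s: 0.9
position: [0.3335, -0.435, 0.1707]
tcp_rot: [[0.993, -0.118, -0.0], [-0.118, -0.993, -0.001], [0.0, 0.001, -1.0]]
force: [0.6, 1.0, -0.3]
opening: 1.002
grasp_force: 0.0
```

```bash
python3 go.py .524 -.2588 .12 -26.8
```

```text
[ 0.6738 -0.79    0.2019] [ 9.000e-04 -2.000e-04  2.226e-01] pos [ 0.3335 -0.435   0.1707] F [ 0.6  1.  -0.3] t 0.9 op 1.002 q [-64.  28.  96.  -0.  55.  33.]
```

Call:
send_rows([
  [0.674,-0.788,0.2,0,0,0.2225],
  [0.674,-0.788,0.2,0,0,0.2225],
  [0.674,-0.788,0.2,0,0,0.2225],
  [0.674,-0.788,0.2,0,0,0.2225],
  [0.674,-0.788,0.2,0,0,0.2225],
  [0.674,-0.788,0.2,0,0,0.2225],
  [0.674,-0.788,0.2,0,0,0.2225],
  [0.674,-0.788,0.2,0,0,0.2225],
  [0.674,-0.788,0.2,0,0,0.2225],
  [0.674,-0.788,0.2,0,0,0.2225],
])

```text
time_s: 1.9
position: [0.5234, -0.2601, 0.121]
tcp_rot: [[0.891, -0.454, 0.0], [-0.454, -0.891, -0.001], [0.001, 0.0, -1.0]]
force: [-0.0, 0.6, -0.8]
opening: 0.999
grasp_force: 0.0
```

```bash
python3 go.py .524 -.2588 .04 -26.8
```

```text
[-0.0004 -0.0059  0.3239] [ 0.0002 -0.0004 -0.002 ] pos [ 0.5234 -0.2601  0.121 ] F [-0.   0.6 -0.8] t 1.9 op 0.999 q [-37.  35.  93.  -0.  52.  80.]
```

Call:
send_rows([
  [0,-0.006,0.17,0,0,-0.002],
  [0,-0.006,0.3,0,0,-0.002],
  [0,-0.006,0.35,0,0,-0.002],
  [0,-0.006,0.36,0,0,-0.002],
  [0,-0.006,0.365,0,0,-0.002],
  [0,-0.006,0.368,0,0,-0.002],
  [0,-0.006,0.368,0,0,-0.002],
  [0,-0.006,0.368,0,0,-0.002],
])

```text
time_s: 2.7
position: [0.5256, -0.2573, 0.0297]
tcp_rot: [[0.894, -0.448, 0.002], [-0.448, -0.894, -0.001], [0.002, 0.0, -1.0]]
force: [-0.3, 0.4, 0.1]
opening: 1.002
grasp_force: 0.0
```

```bash
python3 go.py .524 -.2588 .027 -26.8
```

```text
[-0.0029  0.0082  0.0106] [ 0.0002 -0.0013  0.0019] pos [ 0.5256 -0.2573  0.0297] F [-0.3  0.4  0.1] t 2.7 op 1.002 q [-37.  43.  96.   0.  41.  80.]
```

Call:
send_rows([
  [-0.003,0.007,0.004,0,0,0.002],
  [-0.003,0.007,0.008,0,0,0.002],
  [-0.003,0.007,0.008,0,0,0.002],
])

```text
time_s: 3.0
position: [0.5234, -0.2581, 0.0265]
tcp_rot: [[0.892, -0.451, -0.0], [-0.451, -0.892, 0.0], [-0.0, -0.0, -1.0]]
force: [-0.4, -0.2, -0.2]
opening: 0.998
grasp_force: 0.0
```

Call:
send_rows([
  [0,0,0,0,0,0],
  [0,0,0,0,0,0],
  [0,0,0,0,0,0],
  [0,0,0,0,0,0],
  [0,0,0,0,0,0],
  [0,0,0,0,0,0],
], grip=0.2)

```text
time_s: 3.6
position: [0.5235, -0.2581, 0.0265]
tcp_rot: [[0.892, -0.451, -0.0], [-0.451, -0.892, 0.0], [-0.0, -0.0, -1.0]]
force: [0.5, 0.3, -0.2]
opening: 0.54
grasp_force: 0.0
```

Call:
send_rows([
  [0,0,0,0,0,0],
  [0,0,0,0,0,0],
  [0,0,0,0,0,0],
  [0,0,0,0,0,0],
  [0,0,0,0,0,0],
], grip=0)

```text
time_s: 4.1
position: [0.5235, -0.2582, 0.0265]
tcp_rot: [[0.892, -0.451, -0.0], [-0.451, -0.892, -0.0], [0.0, 0.0, -1.0]]
force: [-0.6, -0.6, 0.8]
opening: 0.41
grasp_force: 30.0
```

Call:
send_rows([
  [0,0,-0.04,0,0,0],
  [0,0,-0.14,0,0,0],
  [0,0,-0.3,0,0,0],
  [0,0,-0.46,0,0,0],
  [0,0,-0.58,0,0,0],
  [0,0,-0.64,0,0,0],
  [0,0,-0.64,0,0,0],
  [0,0,-0.64,0,0,0],
])

```text
time_s: 4.9
position: [0.5229, -0.2576, 0.1864]
tcp_rot: [[0.893, -0.451, -0.001], [-0.451, -0.893, 0.001], [-0.001, -0.0, -1.0]]
force: [-0.2, 0.8, -3.1]
opening: 0.411
grasp_force: 30.0
```

```bash
python3 go.py .5218 -.05 .19 -21.6; python3 go.py .5218 .1583 .19 -16.6
```

```text
[-0.3785 -0.7391 -0.014 ] [-0.0002  0.0005 -0.0579] pos [ 0.5229 -0.2576  0.1864] F [-0.2  0.8 -3.1] t 4.9 op 0.411 q [-37.  30.  90.   0.  60.  80.]
[-0.7543 -1.4827 -0.0135] [-0.0002  0.0005 -0.1134] pos [ 0.5229 -0.2576  0.1864] F [-0.2  0.8 -3.1] t 4.9 op 0.411 q [-37.  30.  90.   0.  60.  80.]
```

Call:
send_rows([
  [-0.04,-0.08,-0.014,0,0,-0.01],
  [-0.1,-0.2,-0.014,0,0,-0.02],
  [-0.17,-0.34,-0.014,0,0,-0.03],
  [-0.24,-0.48,-0.014,0,0,-0.04],
  [-0.31,-0.61,-0.014,0,0,-0.05],
  [-0.36,-0.7,-0.014,0,0,-0.057],
  [-0.378,-0.739,-0.014,0,0,-0.058],
])

```text
time_s: 5.6
position: [0.5203, -0.0477, 0.1883]
tcp_rot: [[0.931, -0.366, -0.005], [-0.366, -0.931, 0.002], [-0.006, -0.0, -1.0]]
force: [-0.1, 0.3, -3.1]
opening: 0.412
grasp_force: 30.0
```

```bash
python3 go.py .5218 .1583 .19 -16.6
```

```text
[-0.2957 -0.7693 -0.0053] [-0.0002  0.0036 -0.0538] pos [ 0.5203 -0.0477  0.1883] F [-0.1  0.3 -3.1] t 5.6 op 0.412 q [-18.  25.  99.   0.  57.  94.]
```

Call:
send_rows([
  [-0.03,-0.08,-0.005,0,0,-0.01],
  [-0.08,-0.2,-0.005,0,0,-0.02],
  [-0.14,-0.36,-0.005,0,0,-0.03],
  [-0.2,-0.52,-0.005,0,0,-0.04],
  [-0.25,-0.65,-0.005,0,0,-0.05],
  [-0.28,-0.73,-0.005,0,0,-0.053],
  [-0.294,-0.769,-0.005,0,0,-0.053],
  [-0.294,-0.769,-0.005,0,0,-0.053],
  [-0.294,-0.769,-0.005,0,0,-0.053],
])

```text
time_s: 6.5
position: [0.5249, 0.154, 0.1908]
tcp_rot: [[0.957, -0.29, -0.001], [-0.29, -0.957, -0.001], [-0.001, 0.001, -1.0]]
force: [-0.5, -0.0, -2.2]
opening: 0.412
grasp_force: 30.0
```

```bash
python3 go.py .5218 .1583 .135 -16.6; python3 - <<'E'
from h import *
np.set_printoptions(precision=4,suppress=True)
s=readout.read_state();p0=s['position'];print(s['tcp_rot'][2])
import cv2
for n in('top','side'):
    P,d=cap(n,n+'1.png');X=pts(n,d)
    hsv=cv2.cvtColor(P,cv2.COLOR_RGB2HSV)
    r=np.hypot(X[...,0]-p0[0],X[...,1]-p0[1])<.1
    w=(d>0)&r&(hsv[...,1]>90)&(hsv[...,0]<20)&(X[...,2]>.14)&(X[...,2]<.205)
    q=X[w];print(n,w.sum(),np.percentile(q[:,2],[5,50,95]))
    q=q[abs(q[:,2]-np.median(q[:,2]))<.008]
    print(cv2.minAreaRect((q[:,:2]*1000).astype(np.float32)))
    A=np.c_[q[:,:2],np.ones(len(q))];print('plane',np.linalg.lstsq(A,q[:,2],rcond=None)[0])
E
```

```text
[-0.0166 -0.013   0.223 ] [ 0.0007  0.0005 -0.0029] pos [0.5249 0.154  0.1908] F [-0.5 -0.  -2.2] t 6.5 op 0.412 q [  5.  27.  95.  -0.  58. 112.]
[-0.0007  0.0012 -1.    ]
top 401 [0.1853 0.1909 0.1941]
((525.0828247070312, 153.35028076171875), (86.17674255371094, 128.7901153564453), 72.6383056640625)
plane [0.0035 0.0066 0.1882]
side 1038 [0.1778 0.1909 0.1934]
((509.14166259765625, 158.89950561523438), (86.09327697753906, 97.11124420166016), 73.73505401611328)
plane [ 0.0045 -0.0095  0.1903]
```

View pics/side1.png

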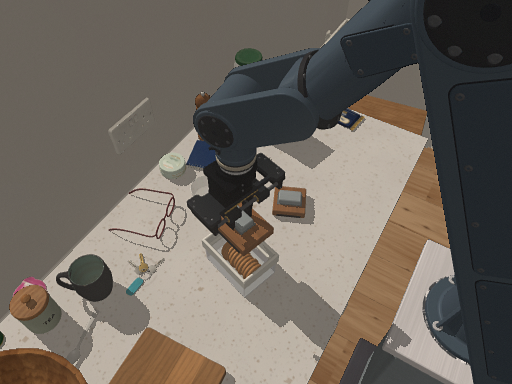

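Call:
send_rows([
  [-0.008,-0.006,0.02,0,0,-0.001],
  [-0.016,-0.013,0.09,0,0,-0.002],
  [-0.016,-0.013,0.18,0,0,-0.003],
  [-0.016,-0.013,0.24,0,0,-0.003],
  [-0.016,-0.013,0.26,0,0,-0.003],
  [-0.016,-0.013,0.26,0,0,-0.003],
  [-0.016,-0.013,0.26,0,0,-0.003],
])

```text
time_s: 7.3
position: [0.5226, 0.1593, 0.1268]
tcp_rot: [[0.958, -0.285, 0.001], [-0.285, -0.958, 0.0], [0.001, -0.0, -1.0]]
force: [0.9, -0.6, -1.5]
opening: 0.407
grasp_force: 30.0
```

```bash
python3 go.py .5217 .1585 .112 -16.6
```

```text
[-0.0028  0.004   0.0593] [-0.0003 -0.0007  0.0002] pos [0.5226 0.1593 0.1268] F [ 0.9 -0.6 -1.5] t 7.3 op 0.407 q [  5.  32.  99.   0.  49. 112.]
```

Call:
send_rows([
  [-0.003,0.003,0.01,0,0,0],
  [-0.003,0.003,0.02,0,0,0],
  [-0.003,0.003,0.03,0,0,0],
  [-0.003,0.003,0.04,0,0,0],
  [-0.003,0.003,0.05,0,0,0],
  [-0.003,0.003,0.058,0,0,0],
  [-0.003,0.003,0.058,0,0,0],
])

```text
time_s: 8.0
position: [0.5208, 0.1589, 0.1114]
tcp_rot: [[0.959, -0.285, -0.001], [-0.285, -0.959, -0.0], [-0.001, 0.0, -1.0]]
force: [-0.5, -0.2, -2.1]
opening: 0.411
grasp_force: 30.0
```

```bash
python3 go.py .5217 .1585 .104 -16.6
```

```text
[0.004  0.0006 0.0296] [0.0002 0.0005 0.0005] pos [0.5208 0.1589 0.1114] F [-0.5 -0.2 -2.1] t 8.0 op 0.411 q [  5.  33.  99.  -0.  47. 112.]
```

No contact with the rim, and the lid's underside is about 5 mm inside the mouth. Next: down to the seals.

Call:
send_rows([
  [0.002,0,0.01,0,0,0],
  [0.002,0,0.02,0,0,0],
  [0.002,0,0.03,0,0,0],
  [0.002,0,0.034,0,0,0],
  [0.002,0,0.034,0,0,0],
])

```text
time_s: 8.5
position: [0.522, 0.1587, 0.1034]
tcp_rot: [[0.959, -0.285, 0.001], [-0.285, -0.959, -0.0], [0.001, -0.0, -1.0]]
force: [1.1, -1.6, 0.0]
opening: 0.408
grasp_force: 30.0
```

Call:
send_rows([
  [0,0,0.007,0,0,0],
  [0,0,0.014,0,0,0],
  [0,0,0.02,0,0,0],
  [0,0,0.02,0,0,0],
])

```text
time_s: 8.9
position: [0.5217, 0.1587, 0.098]
tcp_rot: [[0.959, -0.285, 0.0], [-0.285, -0.959, -0.0], [0.0, 0.0, -1.0]]
force: [1.1, -0.9, -0.6]
opening: 0.41
grasp_force: 30.0
```

Call:
send_rows([
  [0,0,0.006,0,0,0],
  [0,0,0.012,0,0,0],
  [0,0,0.016,0,0,0],
  [0,0,0.016,0,0,0],
])

```text
time_s: 9.3
position: [0.5215, 0.1588, 0.0941]
tcp_rot: [[0.959, -0.285, -0.0], [-0.285, -0.959, -0.0], [-0.0, 0.0, -1.0]]
force: [0.2, -0.8, 0.3]
opening: 0.412
grasp_force: 30.0
```

Call:
send_rows([
  [0,0,0.005,0,0,0],
  [0,0,0.01,0,0,0],
  [0,0,0.01,0,0,0],
])

```text
time_s: 9.6
position: [0.5214, 0.1588, 0.0916]
tcp_rot: [[0.959, -0.285, -0.0], [-0.285, -0.959, -0.0], [-0.0, 0.0, -1.0]]
force: [0.9, 0.4, -0.4]
opening: 0.412
grasp_force: 30.0
```

Call:
send_rows([
  [0,0,0.005,0,0,0],
  [0,0,0.008,0,0,0],
  [0,0,0.008,0,0,0],
])

```text
time_s: 9.9
position: [0.5214, 0.1589, 0.0904]
tcp_rot: [[0.959, -0.285, 0.0], [-0.285, -0.959, 0.0], [0.0, -0.0, -1.0]]
force: [-1.6, 0.3, 5.8]
opening: 0.41
grasp_force: 30.2
```

```bash
python3 - <<'E'
from h import *
s=readout.read_state();p0=s['position'];print(p0,s['force'])
for n in('top','side'):
    P,d=cap(n,n+'2.png');X=pts(n,d)
    hsv=cv2.cvtColor(P,cv2.COLOR_RGB2HSV)
    r=np.hypot(X[...,0]-p0[0],X[...,1]-p0[1])<.09
    w=(d>0)&r&(hsv[...,1]>90)&(hsv[...,0]<20)&(X[...,2]>.07)&(X[...,2]<.12)
    q=X[w];print(n,w.sum(),np.percentile(q[:,2],[5,25,50,75,95]))
    w=(d>0)&(np.hypot(X[...,0]-p0[0],X[...,1]-p0[1])<.1)&(hsv[...,1]<50)&(X[...,2]>.07)&(X[...,2]<.11);print('rim',np.median(X[w][:,2]),cv2.minAreaRect((X[w][:,:2]*1000).astype(np.float32)))
P=cv2.imread('pics/side2.png')[180:310,170:310];cv2.imwrite('pics/c2.png',cv2.resize(P,None,fx=4,fy=4,interpolation=3))
E
```

```text
[0.521449   0.15887975 0.09044045] [-1.57378699  0.26136961  5.79894199]
top 307 [0.0867841  0.08911311 0.09058953 0.09222592 0.09425628]
rim 0.08970310738814408 ((522.0877075195312, 158.4683380126953), (106.57211303710938, 150.02825927734375), 73.3027114868164)
side 778 [0.08664174 0.08971748 0.09087614 0.09194939 0.09367386]
rim 0.09035177087477918 ((491.7838134765625, 167.445068359375), (107.67692565917969, 90.3019027709961), 73.83467864990234)
```

View pics/c2.png

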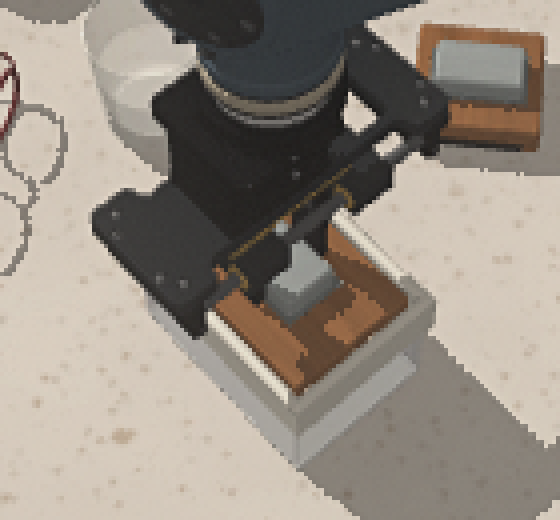

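The crop shows the lid inside the collar (around (320,310)), almost flush, and the button still held. Force has just started to rise, so I'll seat it with a little more push.

Call:
send_rows([
  [0,0,0.004,0,0,0],
  [0,0,0.006,0,0,0],
  [0,0,0.006,0,0,0],
])

```text
time_s: 10.3
position: [0.5214, 0.1589, 0.0903]
tcp_rot: [[0.959, -0.285, 0.001], [-0.285, -0.959, -0.0], [0.0, -0.0, -1.0]]
force: [-3.4, -1.5, 15.9]
opening: 0.413
grasp_force: 32.5
```

Call:
send_rows([
  [0,0,-0.004,0,0,0],
  [0,0,-0.004,0,0,0],
  [0,0,-0.004,0,0,0],
  [0,0,-0.004,0,0,0],
  [0,0,-0.004,0,0,0],
], grip=0.7)

```text
time_s: 10.8
position: [0.5231, 0.1603, 0.0904]
tcp_rot: [[0.958, -0.286, 0.004], [-0.286, -0.958, 0.003], [0.003, -0.004, -1.0]]
force: [0.8, 5.1, 6.0]
opening: 0.684
grasp_force: 3.3
```

Call:
send_rows([
  [0,0,-0.05,0,0,0],
  [0,0,-0.12,0,0,0],
  [0,0,-0.16,0,0,0],
  [0,0,-0.16,0,0,0],
])

```text
time_s: 11.2
position: [0.5225, 0.1589, 0.1308]
tcp_rot: [[0.959, -0.285, 0.003], [-0.285, -0.959, 0.0], [0.003, -0.001, -1.0]]
force: [0.5, 0.3, -0.0]
opening: 0.702
grasp_force: 0.0
```

Call:
send_rows([
  [0,0,0,0,0,0],
  [0,0,0,0,0,0],
  [0,0,0,0,0,0],
  [0,0,0,0,0,0],
  [0,0,0,0,0,0],
  [0,0,0,0,0,0],
  [0,0,0,0,0,0],
  [0,0,0,0,0,0],
  [0,0,0,0,0,0],
  [0,0,0,0,0,0],
], grip=0)

```text
time_s: 12.2
position: [0.5216, 0.1588, 0.1293]
tcp_rot: [[0.959, -0.285, 0.0], [-0.285, -0.959, 0.0], [0.0, -0.0, -1.0]]
force: [-0.5, -0.7, 0.1]
opening: 0.009
grasp_force: 0.0
```

```bash
cat > m.py <<'E'
from h import *
from scipy.optimize import *
b=np.array([.5218,.1584]);a=np.radians(-16.65);E=np.array([[np.cos(a),np.sin(a)],[-np.sin(a),np.cos(a)]])
for n in('top','side'):
    P,d=cap(n);X=pts(n,d);L=(X[...,:2]-b)@E.T;z=X[...,2];ok=(d>0)&(z>.05)&(z<.125)
    S=cv2.cvtColor(P,cv2.COLOR_RGB2HSV)[...,1]
    lx,ly=abs(L[...,0]),abs(L[...,1])
    btn=ok&(lx<.025)&(ly<.013)&(S<90);print(n,'btn',btn.sum(),np.median(z[btn]) if btn.any() else 0)
    for sx in(-1,1):
        w=ok&(L[...,0]*sx>.036)&(lx<.06)&(ly<.038)&(S>80);print(' lid x',sx,w.sum(),np.round(np.median(z[w]),4) if w.any() else 0)
    for sy in(-1,1):
        w=ok&(L[...,1]*sy>.023)&(ly<.04)&(lx<.06)&(S>80);print(' lid y',sy,w.sum(),np.round(np.median(z[w]),4) if w.any() else 0)
    w=ok&(((lx>.067)&(lx<.075)&(ly<.05))|((ly>.045)&(ly<.053)&(lx<.07)))&(z>.08);print(' rim',w.sum(),np.median(z[w]))
E
python3 go.py .5218 .1584 .108 -16.6; python3 m.py
```

```text
[0.0014 0.0014 0.0853] [-0.     -0.      0.0005] pos [0.5216 0.1588 0.1293] F [-0.5 -0.7  0.1] t 12.2 op 0.009 q [  5.  32.  99.   0.  50. 112.]
top btn 0 0
 lid x -1 64 0.0908
 lid x 1 165 0.0911
 lid y -1 222 0.0911
 lid y 1 11 0.0913
 rim 246 0.08998094935100326
side btn 161 0.10709673584148122
 lid x -1 313 0.091
 lid x 1 39 0.0909
 lid y -1 199 0.0912
 lid y 1 257 0.091
 rim 493 0.08955679762244975
```

The lid is level and seated, and the button is still up (top at 107). Next I press it with the closed fingertips.

Call:
send_rows([
  [0.001,0.001,0.03,0,0,0],
  [0.001,0.001,0.06,0,0,0],
  [0.001,0.001,0.08,0,0,0],
  [0.001,0.001,0.09,0,0,0],
  [0.001,0.001,0.1,0,0,0],
  [0.001,0.001,0.1,0,0,0],
])

```text
time_s: 12.9
position: [0.521, 0.1584, 0.1046]
tcp_rot: [[0.959, -0.285, -0.001], [-0.285, -0.959, -0.0], [-0.001, 0.001, -1.0]]
force: [-2.0, -1.4, 5.4]
opening: 0.005
grasp_force: 2.5
```

Call:
send_rows([
  [0,0,0.006,0,0,0],
  [0,0,0.012,0,0,0],
  [0,0,0.018,0,0,0],
  [0,0,0.02,0,0,0],
])

```text
time_s: 13.3
position: [0.5218, 0.1585, 0.0989]
tcp_rot: [[0.959, -0.285, 0.0], [-0.285, -0.959, 0.0], [0.0, -0.0, -1.0]]
force: [-0.3, 0.4, 0.7]
opening: 0.01
grasp_force: 0.0
```

Call:
send_rows([
  [0,0,0.004,0,0,0],
  [0,0,0.008,0,0,0],
  [0,0,0.008,0,0,0],
])

```text
time_s: 13.6
position: [0.522, 0.1585, 0.0983]
tcp_rot: [[0.959, -0.285, 0.001], [-0.285, -0.959, -0.0], [0.001, -0.0, -1.0]]
force: [-1.4, -0.4, 8.8]
opening: 0.004
grasp_force: 4.1
```

Call:
send_rows([
  [0,0,0.004,0,0,0],
  [0,0,0.01,0,0,0],
  [0,0,0.01,0,0,0],
])

```text
time_s: 13.9
position: [0.522, 0.1586, 0.0981]
tcp_rot: [[0.959, -0.284, 0.002], [-0.284, -0.959, -0.0], [0.002, -0.0, -1.0]]
force: [-5.8, -1.1, 23.7]
opening: 0.002
grasp_force: 11.9
```

Call:
send_rows([
  [0,0,-0.05,0,0,0],
  [0,0,-0.15,0,0,0],
  [0,0,-0.3,0,0,0],
  [0,0,-0.45,0,0,0],
  [0,0,-0.6,0,0,0],
  [0,0,-0.6,0,0,0],
  [0,0,-0.6,0,0,0],
])

```text
time_s: 14.6
position: [0.5221, 0.1586, 0.2456]
tcp_rot: [[0.959, -0.285, 0.002], [-0.285, -0.959, 0.0], [0.002, -0.001, -1.0]]
force: [-0.5, -0.1, -0.4]
opening: 0.002
grasp_force: 0.0
```

```bash
python3 m.py; python3 - <<'E'
from h import *
cap('side','side3.png')
P=cv2.imread('pics/side3.png')[90:310,170:350];cv2.imwrite('pics/c3.png',cv2.resize(P,None,fx=2.7,fy=2.7,interpolation=3))
E
```

```text
top btn 115 0.09863703021863414
 lid x -1 64 0.0907
 lid x 1 246 0.0907
 lid y -1 86 0.0912
 lid y 1 49 0.0913
 rim 235 0.0898455685889707
side btn 214 0.09913704722877527
 lid x -1 325 0.0911
 lid x 1 273 0.091
 lid y -1 321 0.091
 lid y 1 350 0.0911
 rim 738 0.08981068128302228
```

View pics/c3.png

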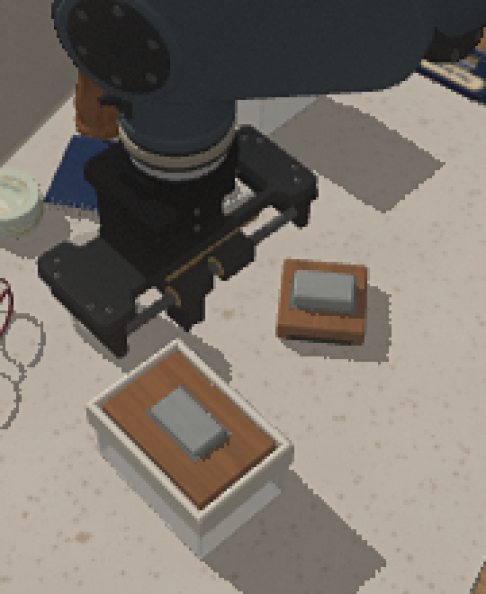

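The lid at (190,425) is flush in the collar on all sides. Its button is down: the top dropped from 107 to 99 mm, the full 8 mm. The arm is clear.

```bash
python3 -c "
from rig import ticket
print(ticket.hand_in())"
```

```text
the job is handed in; nothing more can be done
None
```

The biscuit box is closed: its lid sits level and flush with the rim to within about 1 mm, the button is pressed fully home, and the job was handed in at about 15 s with no verdict shown.

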